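Turn the cup carousel until the sippy cup is at the front

TASK

Bring the yellow sippy cup round to the front of the cup carousel, squarely behind the red arrow: push the upright posts on the rim of the turning tray with the fingertips; nothing is to be picked up. Do not touch the cups themselves; all three must ride round standing on the tray, and nothing else on the counter may be disturbed. Leave the tray at rest there and take the hand away.

Things in the scene. Friction and masses are not known exactly. Their poses are not given: they have to be found in the camera images.
- stand: Fixed grey stand under the tray. Origin on the counter, on the tray's turning axis. Its own -x side is the FRONT: a dark tongue 54 mm wide, 8 mm high, sticks out there from under the tray to 215 mm from the axis; the flat red arrow on it points inward at the place for the cup. Set down turned by up to 20 degrees, so the front is only roughly towards the robot.
- carousel: Round wooden tray, 310 mm across, top 28 mm above the counter, turning either way on its axis; stays where left; about 1 N at the rim moves it. Origin on the axis, 14 mm above the counter; turns with the tray. Six steel posts with blue tops, 14 mm across, tops 86 mm above the counter, stand 140 mm from the axis at 30, 90, .. 330 deg about its z from its x. Highest cup top: 114 mm above the counter.
- yellow_mid (a point): Yellow sippy cup with an orange flip-top spout, 72 mm across, 86 mm tall, standing loose on the tray about 70 mm from the axis, roughly on the tray's own -x side. Point on its axis 42 mm above its underside. Fronted when this point lies on the stand's -x side with its sideways offset (stand's y) close to zero.
- green_mid (a point): Green cup with white screw lid, 72 mm across, 83 mm tall, loose on the tray about 70 mm from the axis. Point on its axis 42 mm above its underside. Not to be touched.
- clear_mid (a point): Clear plastic open cup, 70 mm across, 80 mm tall, loose on the tray about 70 mm from the axis. Point on its axis 40 mm above its underside. Not to be touched.
- yellow_cup: The same yellow cup; origin at the centre of its underside.
- green_cup: The same green cup; origin at the centre of its underside.
- clear_cup: The same clear cup; origin at the centre of its underside.
- teaspoon: Steel teaspoon, 140 mm long, lying on the counter. Leave alone.
- valve_clip: Blue spring clip pinching two white silicone valves, about 60 x 28 mm, 20 mm high, lying on the counter. Leave alone.
- bowl: Orange plastic bowl, 120 mm across, 45 mm high, on the left. Leave alone.
- tin: Tin with a blue label, 90 mm across, 120 mm tall, beside the carousel's far side. Leave alone.
- jar: Amber glass jar with a red cap, 70 mm across, 110 mm tall, beside the carousel's far side. Leave alone.

How it is judged:
By the outcome, as a careful person would: the job done as asked, in the order asked, and still so for the second after the job is handed in, with the robot touching nothing.
It also fails if it takes over 54 s, if anything falls off the work surface, if the arm or the gripper's body presses on something with over 40 N, if the wrist force passes 120 N, or if a joint passes its speed limit or range.

ROBOT

A 7-joint arm with a two-finger parallel gripper is mounted at the origin on the work surface. World frame = base frame: x ahead of the robot, y to its left, z up, the work surface at z = 0. Lengths are in m, angles in rad, forces in N, time in s.
With the tool pointing down it reaches from about 0.4 to 0.85 m from the base axis. Payload 10.4 kg.
Tool frame: the origin (TCP) lies between the finger pads; the fingertips stand 11 mm ahead of it and the grasp point (between the pads) lies 8 mm behind it (bot.tips_ahead is the distance from the TCP to the fingertips, in m); z points along the fingers, y is the line along which they close (so a half turn about z gives the same grasp; the last joint's range is limited). The gripper opens to 87 mm and grips with 3 to 60 N. Pads are 19 mm wide; open, the fingers measure 117 mm over their backs; the gripper's body (75 mm by 190 mm) begins 51 mm behind the grasp point.
Start: joints at [-1.219, 0.332, -0.065, 1.46, 0.022, 1.35, -0.088], TCP at [0.229, 0.582, 0.234] pointing down, gripper open.
Joint ranges: [-2.6, 2.6], [-0.5, 2.12], [-1.47, 1.34], [0.16, 2.42], [-1.27, 4.41], [0.06, 2.06], [-2.6, 2.6]. Speed limits (rad/s): [2.22, 2.22, 2.79, 2.79, 3.14, 3.14, 3.14].

INTERFACE

Orientations are given as [roll, pitch, yaw] about the fixed x, y, z axes, in that order (R = Rz(yaw) Ry(pitch) Rx(roll)).
In Python, from cell import readout, viewer, workorder, bot gives the robot as it stands.
- The arm moves only by the tool drive_tool, never from a script. Its arguments are lists of equal length, an entry for each row: "fingers": the opening, from 0 (shut) to 1 (fully open); "xyz": the shift along the tool's x, y, z in mm, a list of three; "yaw": the turn about the tool's z in degrees. In form: {"fingers": [fingers, ...], "xyz": [[tx, ty, tz], ...], "yaw": [yaw, ...]}. A call has 1 to 20 rows; each row is the pose to reach, as a shift and turn from the pose commanded when the call began, along the tool's axes at that moment; what a row does not reach only later rows make up. A row lasts 1/10 s, in which the tool goes at most 50 mm and 8.59 degrees, less where a joint would pass 70% of its speed; a pose out of reach is approached as far as the arm can. A call with a gripper value outside its range is refused whole. The fingers move at their own pace and stop on an object; "squeeze" is the grip in N (left out, the last holds). Time passes only in rows, so rows that repeat a pose let the fingers close. It gives the time, the measured TCP pose, the force, the opening and the grip force at its end, in the units of the state.
- readout.read_state(): the state, without advancing time (a new reading comes with each control period).
- viewer.get_image(name): name is "scene" or "top" or "wrist"; returns a dict with "pixels" (420x560x3 uint8, red, green, blue), "camera_matrix" (3x3 intrinsics, pixels), "world_to_cam" (4x4, takes a point from world to camera coordinates). Camera axes: x right, y down, z forward; pixel columns grow to the right and rows downward; lengths in m; the calibration is good to about 2 mm. A picture is of the moment at which its call begins. There is no depth.
- workorder.finish_job(): hands the job in; it is judged then, once.
The state is a dict: "time": time; "joint_positions": joint angles; "dq": joint speeds; "tau": joint torques, N m; "eef_pos": TCP position; "tool_rot": TCP orientation; "contact_force": force on the tool from outside, world axes, zero at the start; "ft_torque": the same for the moment, N m; "grip_width": opening from 0.0 (shut) to 1.0 (fully open); "finger_force": force on a finger pad.
Only numpy, scipy, OpenCV 4.12 (cv2) and the standard library are available. Lean on these libraries where they do the work, as an engineer would, in place of code of your own. Each camera call takes 0.05 s, during which the arm holds its last target. There are 200 camera calls.

## Working session

There is one attempt and no reset: what is moved stays moved. The work goes in short steps, Python scripts to look and compute and a tool call to move; the robot and the scene stay as the last step left them, time stands still between calls to the robot, and variables do not carry over. Pictures are saved under pics/ and viewed, at most 10 in all, crops included, and the job is handed in when it is done.

Besides the shell and the picture viewer there is one more tool, called after "Call:" in YAML: its name, and indented under it one key for each argument. drive_tool: Moves the arm, as the interface text tells. Its arguments: {"type":"object","properties":{"fingers":{"type":"array","items":{"type":"number"}},"xyz":{"type":"array","items":{"type":"array","items":{"type":"number"}}},"yaw":{"type":"array","items":{"type":"number"}},"squeeze":{"type":"number"}},"required":["fingers","xyz","yaw"]}

```bash
mkdir -p pics
python3 - <<'E'
from cell import readout, viewer, bot
import cv2, numpy as np, pickle
d={}
for n in ("top","scene"):
    im=viewer.get_image(n); d[n]=im
    cv2.imwrite(f"pics/{n}0.png",im["pixels"][:,:,::-1])
    print(n,im["camera_matrix"].tolist(),np.round(im["world_to_cam"],4).tolist())
pickle.dump(d,open("d.pkl","wb"))
s=readout.read_state(); print(s["time"],s["eef_pos"],s["tool_rot"],s["contact_force"],bot.tips_ahead)
E
```

```text
top [[530.4480006479764, 0.0, 277.4679092893484], [0.0, 530.4480006479764, 210.9064356857692], [0.0, 0.0, 1.0]] [[0.0242, -0.9997, -0.0093, 0.0303], [-0.9965, -0.0234, -0.0798, 0.5415], [0.0796, 0.0111, -0.9968, 1.3131], [0.0, 0.0, 0.0, 1.0]]
scene [[436.3731721730089, 0.0, 279.92241193330375], [0.0, 436.3731721730089, 201.61048056548324], [0.0, 0.0, 1.0]] [[0.7593, 0.6507, -0.0021, -0.4186], [0.4763, -0.558, -0.6795, -0.1733], [-0.4434, 0.515, -0.7336, 1.4015], [0.0, 0.0, 0.0, 1.0]]
0.1 [0.22868815 0.58129554 0.23283601] [-3.14031740e+00  1.17768953e-04  2.76682264e+00] [ 0.09266479 -0.42567885  0.65367995] 0.011
```

View pics/top0.png

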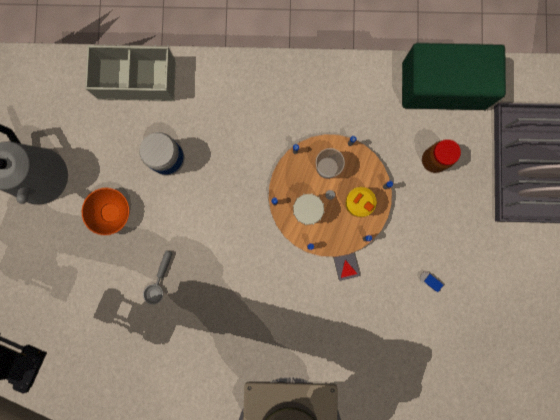

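View pics/scene0.png

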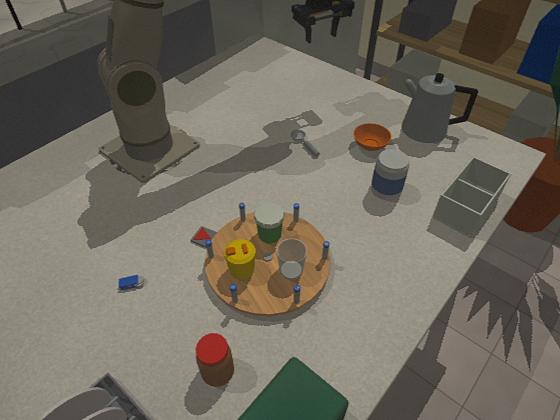

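The top view shows the tray centred near (331,195), with six blue post tops around it. The yellow cup is at (361,202), the clear cup at (330,163), the green cup at (308,209) and the red arrow at (347,270). The front direction points towards the robot, slightly to its right, so the cup has to turn clockwise as seen from above in the picture. The area in front is clear apart from the valve clip at (434,283).

```bash
cat > h.py <<'E'
import cv2, numpy as np
from scipy.optimize import least_squares
def ray(im,uv,z):
    W=im["world_to_cam"];R,t=W[:3,:3],W[:3,3];c=-R.T@t
    d=R.T@np.linalg.inv(im["camera_matrix"])@[uv[0],uv[1],1.]
    return (c+d*(z-c[2])/d[2])[:2]
def blobs(im,lo,hi,amin=6):
    h=cv2.cvtColor(im["pixels"],cv2.COLOR_RGB2HSV)
    m=cv2.inRange(h,np.array(lo),np.array(hi))
    n,_,st,ce=cv2.connectedComponentsWithStats(m)
    return [(ce[i],st[i]) for i in range(1,n) if st[i][4]>=amin]
def measure(im,axis=None,verb=True):
    P=np.array([ray(im,c,.085) for c,s in blobs(im,(105,110,50),(130,255,255)) if 4<s[4]<90])
    P=P[np.abs(np.hypot(*(P-ray(im,(331,193),.085)).T)-.14)<.03]
    if axis is None:
        axis=least_squares(lambda a:np.hypot(*(P-a).T)-.14,P.mean(0)).x
    r=[c for c,s in blobs(im,(0,150,80),(6,255,255),30) if 325<c[0]<370 and 250<c[1]<290]
    h=cv2.cvtColor(im["pixels"],cv2.COLOR_RGB2HSV)
    m=cv2.inRange(h,np.array((22,190,90)),np.array((33,255,255)));m[:, :265]=0;m[:,400:]=0;m[:130]=0;m[260:]=0
    m=cv2.morphologyEx(m,cv2.MORPH_OPEN,np.ones((3,3)))
    pts=cv2.findNonZero(m); yc,yr=cv2.minEnclosingCircle(pts)
    A=[ray(im,c,.008) for c in r]
    ang=lambda p:np.degrees(np.arctan2(*(p-axis)[::-1]))
    Y=ray(im,yc,.095)
    out=dict(axis=axis,posts=sorted([(round(float(ang(p)),1),round(float(np.hypot(*(p-axis))),4)) for p in P]),arrow=[(a.round(4),ang(a)) for a in A],yellow=(Y,ang(Y),np.hypot(*(Y-axis)),yc,yr,ang(ray(im,yc,.114))))
    if verb:
        for k,v in out.items(): print(k,v)
    return out
E
python3 - <<'E'
import pickle; from h import *
d=pickle.load(open("d.pkl","rb")); measure(d["top"])
im=d["top"];W=im["world_to_cam"];print("cam",-W[:3,:3].T@W[:3,3])
# tongue edges & clip
for c,s in blobs(im,(105,110,50),(130,255,255)): print(c.round(1),s[4])
for n,(u,v) in dict(clip=(434,283),spoon=(153,293),jar=(447,153),tin=(160,147)).items(): print(n,ray(im,(u,v),.02))
cv2.imwrite("pics/c0.png",cv2.resize(im["pixels"][120:290,250:410,::-1],None,fx=3.5,fy=3.5,interpolation=cv2.INTER_CUBIC))
E
```

```text
axis [ 0.58388446 -0.08665278]
posts [(-140.4, 0.1396), (-80.4, 0.1399), (-20.2, 0.1393), (39.7, 0.1396), (99.7, 0.14), (159.6, 0.1392)]
arrow [(array([ 0.3969, -0.136 ]), np.float64(-165.2086875097284))]
yellow (array([ 0.5614749 , -0.15523057]), np.float64(-108.09613839780641), np.float64(0.07214639639988756), (360.7983093261719, 201.67227172851562), 15.269277572631836, np.float64(-110.29048273821915))
cam [0.43441661 0.02828327 1.35238875]
[352.4 138.9] 25
[295.5 147.2] 27
[389.3 183.8] 33
[274.  200.6] 25
[368.3 237.8] 25
[310.4 246.1] 27
[433.4 282.6] 169
clip [ 0.37016469 -0.35022519]
spoon [0.32814105 0.34863033]
jar [ 0.69806501 -0.38285078]
tin [0.69719776 0.34659091]
```

View pics/c0.png

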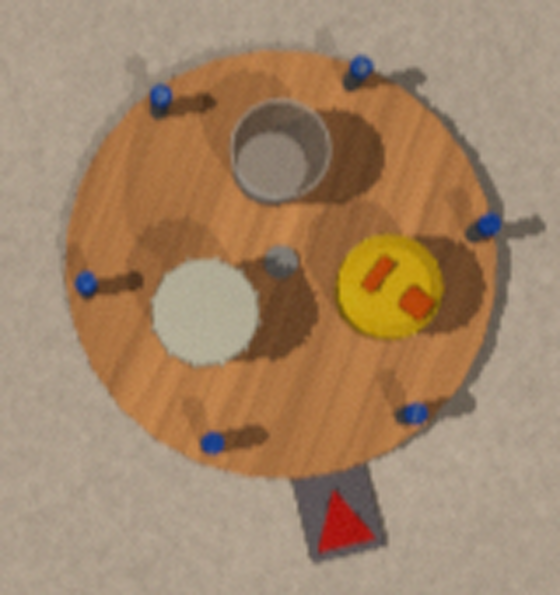

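The crop confirms the layout. The front post (lower left) is at -140°, the yellow cup at about -109° lies midway to the next post, and the arrow is at -165°. The tray must turn about -56°, so I'll push the post at -140° from its trailing side with closed fingers. I'll stage above that point first.

Call:
drive_tool:
  fingers: [0, 0, 0, 0, 0, 0, 0, 0, 0, 0, 0, 0, 0, 0, 0, 0, 0, 0, 0, 0]
  xyz:
    - [-41, -23, 0]
    - [-82, -46, 0]
    - [-123, -69, 0]
    - [-164, -92, 0]
    - [-205, -115, 0]
    - [-246, -138, 0]
    - [-287, -161, 0]
    - [-328, -184, 0]
    - [-373, -209, 0]
    - [-389, -251, 0]
    - [-405, -293, 0]
    - [-421, -335, 0]
    - [-437, -377, 0]
    - [-453, -419, 0]
    - [-469, -461, 0]
    - [-485, -503, 0]
    - [-501, -545, 0]
    - [-517, -587, 0]
    - [-535, -629, 0]
    - [-535, -629, 0]
  yaw: [1, 2, 4, 6, 8, 10, 12, 14, 16, 18, 20, 22, 24, 26, 28, 28.8, 28.8, 28.8, 28.8, 28.8]

```text
time: 2.1
eef_pos: [0.4947, -0.2063, 0.2336]
tool_rot: [-3.14, 0.002, 2.256]
contact_force: [-0.5, 0.4, -0.4]
grip_width: 0.004
finger_force: 0.0
```

Call:
drive_tool:
  fingers: [0, 0, 0, 0, 0, 0, 0, 0, 0, 0, 0]
  xyz:
    - [0, 0, 15]
    - [0, 0, 35]
    - [0, 0, 55]
    - [0, 0, 75]
    - [0, 0, 95]
    - [0, 0, 115]
    - [0, 0, 130]
    - [0, 0, 145]
    - [0, 0, 155]
    - [0, 0, 159]
    - [0, 0, 159]
  yaw: [0, 0, 0, 0, 0, 0, 0, 0, 0, 0, 0]

```text
time: 3.2
eef_pos: [0.4963, -0.1995, 0.0742]
tool_rot: [-3.141, -0.0, 2.264]
contact_force: [0.4, -0.8, -0.7]
grip_width: 0.005
finger_force: 0.0
```

Run:
```python
from cell import viewer; from h import *
im=viewer.get_image("scene"); cv2.imwrite("pics/s1.png",cv2.resize(im["pixels"][170:330,150:370,::-1],None,fx=3,fy=3,interpolation=cv2.INTER_CUBIC))
for f in np.radians([3,7,12,18,24,30,36,42,47,50]):
    print(round(np.degrees(f)),(31.5+140*np.sin(f)-16.5*np.cos(f)).round(1),(140-140*np.cos(f)-16.5*np.sin(f)).round(1))
```

```text
3 22.3 -0.7
7 32.2 -1.0
12 44.5 -0.4
18 59.1 1.8
24 73.4 5.4
30 87.2 10.5
36 100.4 17.0
42 112.9 24.9
47 122.6 32.5
50 128.1 37.4
```

View pics/s1.png

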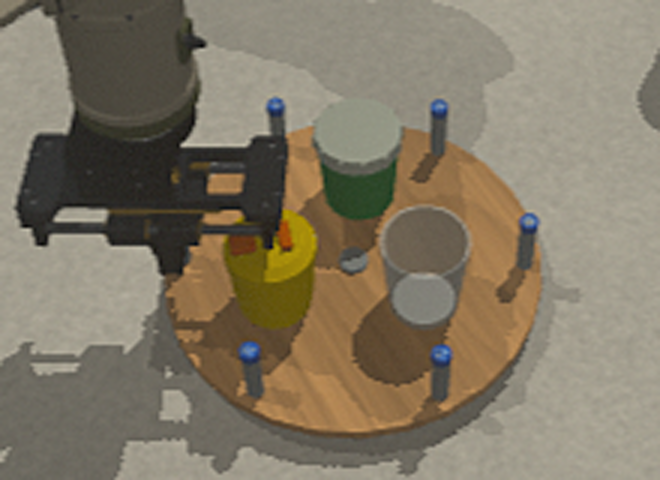

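The closed fingers are just behind the front post. The gripper body overhangs the yellow cup at about (265,230) in the crop with roughly 19 mm of calculated clearance, and the force reading shows no contact. Now I'll push along the arc.

Call:
drive_tool:
  fingers: [0, 0, 0, 0, 0, 0, 0, 0, 0, 0, 0, 0, 0, 0, 0, 0, 0, 0, 0, 0]
  xyz:
    - [4, 0, 0]
    - [8, 0, 0]
    - [11, 0, 0]
    - [13, 0, 0]
    - [15, 0, 0]
    - [17.4, -0.3, 0]
    - [19.8, -0.5, 0]
    - [22.3, -0.7, 0]
    - [26, -0.9, 0]
    - [29.7, -1, 0]
    - [34.7, -1, 0]
    - [39.6, -0.8, 0]
    - [44.5, -0.4, 0]
    - [49.4, 0.2, 0]
    - [54.3, 0.9, 0]
    - [59.1, 1.8, 0]
    - [63.9, 2.9, 0]
    - [67.5, 3.8, 0]
    - [71, 4.8, 0]
    - [73.4, 5.4, 0]
  yaw: [0, 0, 0, 0, 0, 1, 2, 3, 4.5, 6, 8, 10, 12, 14, 16, 18, 20, 21.5, 23, 24]

```text
time: 5.25
eef_pos: [0.4536, -0.1393, 0.0745]
tool_rot: [3.141, -0.0, 1.844]
contact_force: [2.2, 0.1, 0.6]
grip_width: 0.005
finger_force: 0.8
```

Run:
```python
from cell import viewer; from h import *
im=viewer.get_image("top"); measure(im,np.array([.58388,-.08665]))
cv2.imwrite("pics/t2.png",cv2.resize(im["pixels"][120:290,250:410,::-1],None,fx=3.5,fy=3.5,interpolation=cv2.INTER_CUBIC))
```

```text
axis [ 0.58388 -0.08665]
posts [(-105.2, 0.1397), (-45.2, 0.1398), (14.9, 0.1395), (74.9, 0.1393), (134.9, 0.1397)]
arrow []
yellow (array([ 0.53560486, -0.13966662]), np.float64(-132.31993201617777), np.float64(0.07170251973875177), (354.10693359375, 212.36288452148438), 14.562094688415527, np.float64(-134.6145662042313))
```

View pics/t2.png

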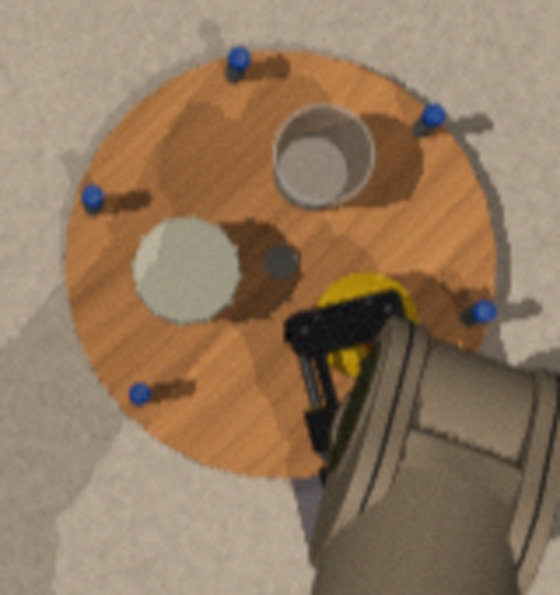

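The tray turned 24.9°, as commanded, and all the cups are riding (yellow lies under the hand at about (365,320) in the crop). I'll continue to just short of the target.

Call:
drive_tool:
  fingers: [0, 0, 0, 0, 0, 0, 0, 0, 0, 0, 0, 0, 0, 0, 0, 0, 0, 0, 0, 0]
  xyz:
    - [2.4, -0.3, 0]
    - [4.9, -0.5, 0]
    - [8.6, -0.7, 0]
    - [13.5, -0.9, 0]
    - [18.4, -1, 0]
    - [23.3, -0.8, 0]
    - [28.2, -0.5, 0]
    - [33.1, 0, 0]
    - [38, 0.7, 0]
    - [42.9, 1.5, 0]
    - [47.7, 2.5, 0]
    - [52.5, 3.7, 0]
    - [57.2, 5, 0]
    - [61.9, 6.5, 0]
    - [65.4, 7.8, 0]
    - [67.7, 8.6, 0]
    - [69.3, 9.3, 0]
    - [70.4, 9.7, 0]
    - [71.1, 10, 0]
    - [71.1, 10, 0]
  yaw: [1, 2, 3.5, 5.5, 7.5, 9.5, 11.5, 13.5, 15.5, 17.5, 19.5, 21.5, 23.5, 25.5, 27, 28, 28.7, 29.2, 29.5, 29.5]

```text
time: 7.3
eef_pos: [0.4439, -0.0685, 0.0745]
tool_rot: [-3.141, -0.0, 1.33]
contact_force: [-0.0, -1.3, 0.2]
grip_width: 0.008
finger_force: 0.5
```

Call:
drive_tool:
  fingers: [0, 0, 0, 0, 0, 0, 0, 0, 0, 0, 0, 0, 0, 0, 0, 0, 0, 0]
  xyz:
    - [-3, 0, 0]
    - [-7, 0, 0]
    - [-10, 0, 0]
    - [-10, 0, -15]
    - [-10, 0, -40]
    - [-10, 0, -70]
    - [-10, 0, -100]
    - [-10, 0, -130]
    - [-20, 0, -150]
    - [-50, 0, -150]
    - [-90, 0, -150]
    - [-130, 0, -150]
    - [-170, 0, -150]
    - [-210, 0, -150]
    - [-250, 0, -150]
    - [-280, 0, -150]
    - [-300, 0, -150]
    - [-300, 0, -150]
  yaw: [0, 0, 0, 0, 0, 0, 0, 0, 0, 0, 0, 0, 0, 0, 0, 0, 0, 0]

```text
time: 9.1
eef_pos: [0.3707, -0.3626, 0.2244]
tool_rot: [-3.141, 0.002, 1.326]
contact_force: [0.5, 0.3, 0.3]
grip_width: 0.005
finger_force: 0.0
```

Run:
```python
from cell import viewer,readout; from h import *
import pickle
im=viewer.get_image("top"); sc=viewer.get_image("scene"); pickle.dump(dict(top=im,scene=sc),open("d3.pkl","wb"))
print(readout.read_state()["eef_pos"]); measure(im,np.array([.58388,-.08665]))
a=cv2.resize(im["pixels"][120:290,250:410],None,fx=2.5,fy=2.5,interpolation=cv2.INTER_CUBIC)
b=cv2.resize(sc["pixels"][170:340,160:320],None,fx=2.5,fy=2.5,interpolation=cv2.INTER_CUBIC)
cv2.imwrite("pics/t3.png",np.hstack([a,b])[:,:800,::-1])
```

```text
[ 0.37215518 -0.35984403  0.22420882]
axis [ 0.58388 -0.08665]
posts [(-135.1, 0.1401), (-74.6, 0.1398), (-14.6, 0.1394), (45.7, 0.1398), (105.8, 0.1395), (165.2, 0.14)]
arrow [(array([ 0.3968, -0.1359]), np.float64(-165.246714088594))]
yellow (array([ 0.51617705, -0.1087592 ]), np.float64(-161.91493901672382), np.float64(0.07122153198854053), (340.9571533203125, 220.221435546875), 14.833734512329102, np.float64(-163.7923858237468))
```

View pics/t3.png

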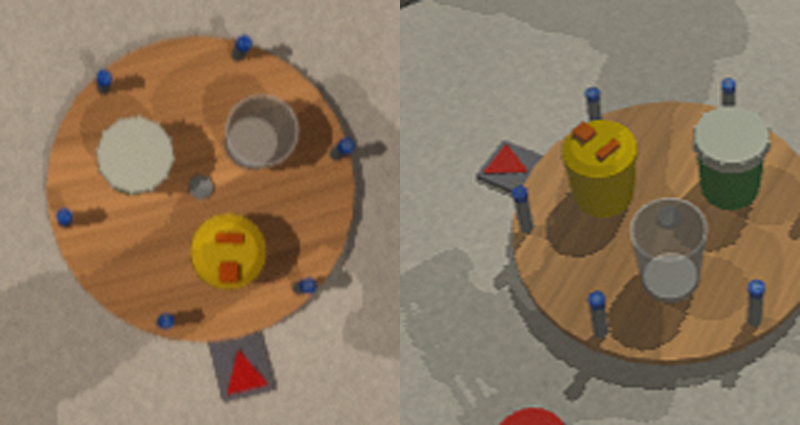

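Yellow is now close to the arrow, 1.5–3.5° short depending on the assumed lid height. Green and clear are standing, and the posts rotated evenly. I'll triangulate the lid from both views to pin it down.

```bash
cat >> h.py <<'E'
def lid(im,roi):
    x0,x1,y0,y1=roi
    h=cv2.cvtColor(im["pixels"],cv2.COLOR_RGB2HSV)[y0:y1,x0:x1]
    m=cv2.inRange(h,np.array((5,180,0)),np.array((33,255,255)))
    v=h[...,2]; yel=(m>0)&(h[...,0]>=22)
    t=.8*np.percentile(v[yel],90)
    mm=(yel&(v>t)).astype(np.uint8)
    n,l,st,_=cv2.connectedComponentsWithStats(mm); k=1+np.argmax(st[1:,4])
    hull=cv2.convexHull(cv2.findNonZero((l==k).astype(np.uint8)))
    e=cv2.fitEllipse(hull); M=cv2.moments(hull)
    return np.array([M["m10"],M["m01"]])/M["m00"]+[x0,y0],np.round(e[0],1)+[x0,y0],e[1]
def tri(a,ua,b,ub):
    P=[i["camera_matrix"]@i["world_to_cam"][:3] for i in (a,b)]
    X=cv2.triangulatePoints(P[0],P[1],np.float64(ua).reshape(2,1),np.float64(ub).reshape(2,1));return (X[:3]/X[3]).ravel()
E
python3 - <<'E'
import pickle; from h import *
ax=np.array([.58388,-.08665])
for f,rt,rs in (("d.pkl",(335,385,180,225),(220,262,235,285)),("d3.pkl",(320,362,198,242),(220,260,210,262))):
    d=pickle.load(open(f,"rb")); a=lid(d["top"],rt);b=lid(d["scene"],rs); print(a,b)
    X=tri(d["top"],a[0],d["scene"],b[0]); p=X[:2]-ax; print("lid",X.round(4),np.degrees(np.arctan2(p[1],p[0])),np.hypot(*p))
    for z in (.1,.105,.11):
        for im,u in ((d["top"],a[0]),(d["scene"],b[0])):
            p=ray(im,u,z)-ax; print(z,np.degrees(np.arctan2(p[1],p[0])).round(2),np.hypot(*p).round(4))
    # axis from scene posts
    P=np.array([ray(d["scene"],c,.083) for c,s in blobs(d["scene"],(105,110,50),(130,255,255),4) if s[4]<80])
    P=P[np.abs(np.hypot(*(P-ax).T)-.14)<.02]
    r=least_squares(lambda q:np.hypot(*(P-q).T)-.14,ax); print("axis scene",r.x,len(P),np.abs(r.fun).max())
    R=[ray(d["scene"],c,.008) for c,s in blobs(d["scene"],(0,150,80),(6,255,255),20) if 180<c[0]<225 and 220<c[1]<250]
    print("arrow scene",R,[np.degrees(np.arctan2(*(q-ax)[::-1])) for q in R])
E
```

```text
(array([360.56248335, 201.20676792]), array([360.7, 201.3]), (28.76008415222168, 28.993310928344727)) (array([239.38074713, 251.12729885]), array([239.4, 251.2]), (24.46333885192871, 31.11676788330078))
lid [ 0.562  -0.1544  0.0987] -107.9208932274118 0.07115611785742103
0.1 -107.97 0.0707
0.1 -107.36 0.072
0.105 -108.54 0.0702
0.105 -104.68 0.0735
0.11 -109.13 0.0697
0.11 -102.12 0.0752
axis scene [ 0.58544123 -0.08739821] 7 0.005562508547503731
arrow scene [array([ 0.3983406 , -0.13641118])] [np.float64(-164.9867336708534)]
(array([339.10643489, 219.60323269]), array([339.1, 219.7]), (25.613113403320312, 28.303613662719727)) (array([239.68509213, 229.08944724]), array([239.6, 229. ]), (22.24907112121582, 29.3121337890625))
lid [ 0.5166 -0.1051  0.0965] -164.69154584938673 0.06972214170283716
0.1 -165.55 0.0688
0.1 -162.0 0.0697
0.105 -166.05 0.069
0.105 -159.01 0.0677
0.11 -166.54 0.0692
0.11 -155.84 0.0658
axis scene [ 0.58652869 -0.08868616] 6 0.00043346528296162035
arrow scene [array([ 0.3983406 , -0.13641118])] [np.float64(-164.9867336708534)]
```

The first-view triangulation gives a lid height of 0.098 m and a cup angle of -107.9°. Adding the 54.3° tray turn gives -162.3°, which matches the enclosing-circle estimate. The later moment fit was spoiled by shading. About 3° more is needed, so I'll push the same post gently again.

Call:
drive_tool:
  fingers: [0, 0, 0, 0, 0, 0, 0, 0, 0, 0, 0, 0, 0, 0, 0, 0, 0, 0, 0, 0]
  xyz:
    - [30, 0, 0]
    - [70, 0, 0]
    - [110, 0, 0]
    - [150, 0, 0]
    - [190, 0, 0]
    - [230, 0, 0]
    - [260, 0, 0]
    - [277, 0, 0]
    - [285, 0, 0]
    - [285, 0, 10]
    - [285, 0, 30]
    - [285, 0, 55]
    - [285, 0, 80]
    - [285, 0, 105]
    - [285, 0, 125]
    - [285, 0, 140]
    - [285, 0, 147]
    - [285, 0, 150]
    - [287, 0, 150]
    - [290, 0, 150]
  yaw: [0, 0, 0, 0, 0, 0, 0, 0, 0, 0, 0, 0, 0, 0, 0, 0, 0, 0, 0, 0]

```text
time: 11.2
eef_pos: [0.442, -0.0783, 0.0751]
tool_rot: [3.141, -0.0, 1.33]
contact_force: [0.4, 0.5, 0.8]
grip_width: 0.004
finger_force: 0.0
```

Call:
drive_tool:
  fingers: [0, 0, 0, 0, 0, 0, 0, 0, 0, 0, 0, 0, 0, 0, 0, 0, 0, 0, 0, 0]
  xyz:
    - [3, 0, 0]
    - [6, 0, 0]
    - [8, 0, 0]
    - [10, 0, 0]
    - [11.2, -0.1, 0]
    - [12.4, -0.3, 0]
    - [13.7, -0.4, 0]
    - [15, -0.5, 0]
    - [16.2, -0.6, 0]
    - [17, -0.6, 0]
    - [17.4, -0.7, 0]
    - [17.4, -0.7, 0]
    - [14, 0, 0]
    - [8, 0, 0]
    - [5, 0, 0]
    - [5, 0, -15]
    - [5, 0, -45]
    - [5, 0, -80]
    - [5, 0, -120]
    - [5, 0, -150]
  yaw: [0, 0, 0, 0, 0.5, 1, 1.5, 2, 2.5, 2.8, 3, 3, 3, 3, 3, 3, 3, 3, 3, 3]

```text
time: 13.2
eef_pos: [0.4429, -0.0739, 0.2268]
tool_rot: [3.14, -0.001, 1.277]
contact_force: [-0.2, 0.3, -0.4]
grip_width: 0.008
finger_force: 0.0
```

Call:
drive_tool:
  fingers: [0, 0, 0, 0, 0, 0, 0, 0, 0, 0, 0]
  xyz:
    - [-10, 0, 0]
    - [-40, 0, 0]
    - [-80, 0, 0]
    - [-120, 0, 0]
    - [-160, 0, 0]
    - [-200, 0, 0]
    - [-240, 0, 0]
    - [-280, 0, 0]
    - [-310, 0, 0]
    - [-320, 0, 0]
    - [-320, 0, 0]
  yaw: [0, 0, 0, 0, 0, 0, 0, 0, 0, 0, 0]

```text
time: 14.3
eef_pos: [0.3486, -0.3815, 0.2239]
tool_rot: [-3.14, 0.002, 1.274]
contact_force: [-0.8, -0.1, -0.5]
grip_width: 0.004
finger_force: 0.0
```

Run:
```python
from cell import viewer,readout; from h import *
import pickle
im=viewer.get_image("top"); sc=viewer.get_image("scene"); pickle.dump(dict(top=im,scene=sc),open("d4.pkl","wb"))
print(readout.read_state()["time"]); ax=np.array([.58388,-.08665]); measure(im,ax)
# lateral check: silhouettes of yellow+orange in scene, lid ellipse
b=lid(sc,(215,260,205,262)); print(b)
a=measure(im,ax,False)["yellow"][3]; X=tri(im,a,sc,b[0]); p=X[:2]-ax; print(X,np.degrees(np.arctan2(p[1],p[0])))
# wide yellow silhouette in top
h=cv2.cvtColor(im["pixels"],cv2.COLOR_RGB2HSV)[190:250,310:375]
m=cv2.inRange(h,np.array((5,225,30)),np.array((33,255,255)))
m=cv2.morphologyEx(m,cv2.MORPH_OPEN,np.ones((3,3)))
hu=cv2.convexHull(cv2.findNonZero(m)); print("wide",cv2.boundingRect(hu),cv2.minEnclosingCircle(hu))
A=cv2.resize(im["pixels"][120:290,250:410],None,fx=2.5,fy=2.5,interpolation=cv2.INTER_CUBIC)
B=cv2.resize(im["pixels"][195:295,310:375],None,fx=4.25,fy=4.25,interpolation=cv2.INTER_NEAREST)
cv2.imwrite("pics/t4.png",np.hstack([A,B[:425]])[:,:,::-1])
```

```text
14.4
axis [ 0.58388 -0.08665]
posts [(-137.6, 0.1398), (-77.5, 0.14), (-17.5, 0.1393), (42.4, 0.1396), (102.5, 0.1396), (162.2, 0.1394)]
arrow [(array([ 0.3968, -0.1359]), np.float64(-165.25645977113032))]
yellow (array([ 0.51542663, -0.10502088]), np.float64(-164.9774651379139), np.float64(0.07087561737179038), (339.375, 220.5), 15.013114929199219, np.float64(-166.78919694404252))
(array([241.94514768, 227.95742232]), array([241.8, 228. ]), (22.158279418945312, 26.094585418701172))
[ 0.51646617 -0.10331408  0.09863552] -166.11534522937274
wide (15, 17, 30, 28) ((29.60614585876465, 30.44972038269043), 14.81025218963623)
```

View pics/t4.png

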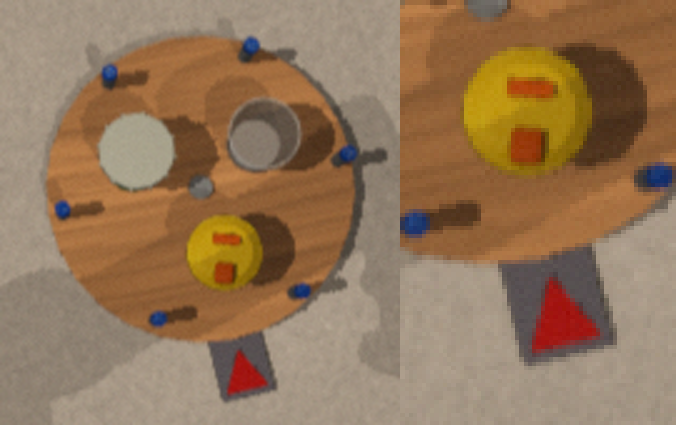

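The cup is in line with the red arrow: cup about -165.2° and arrow -165.25°. All three cups are standing and the hand is clear, so I'll hand it in.

```bash
python3 -c "
from cell import workorder; print(workorder.finish_job())"
```

```text
the job is handed in; nothing more can be done
None
```

The yellow cup is at the front of the carousel, within about 1° of the red arrow by my measurements; all three cups are standing, the tray is at rest, the hand is clear, and the job was handed in at about 14 s.

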